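# Lever open the dust flap and hold a guide rod through both bushings

## Robot

A 7-joint arm with a two-finger parallel gripper is mounted at the origin on the work surface; the furniture and walls round the work are solid. World frame = base frame: x ahead of the robot, y to its left, z up, the work surface at z = 0. Lengths are in m, angles in rad, forces in N, time in s.
With the tool pointing down it reaches from about 0.425 to 0.825 m from the base axis. Payload 3.6 kg.
Tool frame: the origin (TCP) lies on the centre line of the jaws, within the pads' length; the fingertips stand 17 mm ahead of it and the grasp point (between the pads) lies 2 mm behind it; z points along the fingers, y is the line along which they close (so a half turn about z gives the same grasp; the last joint's range is limited). The gripper opens to 85 mm and grips with 20 to 120 N. Pads are 22 mm wide; open, the fingers measure 114 mm over their backs; the gripper's body (76 mm by 85 mm) begins 54 mm behind the grasp point. The pads swing forward as they close: fully open they stand 13 mm farther back than shut.
Start: joints at [-1.133, 0.615, -0.013, 1.423, 0.008, 1.103, -0.04], TCP at [0.291, 0.581, 0.248] pointing down, gripper open.
Joint ranges: [-3.12, 3.12], [-0.3, 2.06], [-1.34, 1.32], [0.26, 2.42], [-1.36, 4.5], [0.01, 1.98], [-2.84, 2.84]. Speed limits (rad/s): [2.79, 2.79, 3.14, 3.14, 3.14, 3.14, 3.14].

## Interface

Orientations are given as a unit quaternion [w, x, y, z].
In Python, from plant import r gives the robot as it stands. The module is installed in compiled form; this text tells all that it offers.
- The arm moves only by the tool jog_arm, never from a script. Its argument "targets" is a list that holds one entry, the list of rows, each a list of 6 numbers: the shift along the tool's x, y, z each as a share of 0.04 m, from -1 to 1, then the turn, a rotation vector about the tool's x, y, z each as a share of 0.1 rad, from -1 to 1. A call has 1 to 12 rows; each row shifts and turns the commanded pose from where the row before left it, along the tool's axes as they then stand; what a row does not reach is not made up. A row lasts 1/10 s, in which the tool goes at most 50 mm and 8.59 degrees, less where a joint would pass 70% of its speed; a pose out of reach is approached as far as the arm can. A call with a number of a shift or a turn outside -1 to 1 is refused whole. A call with a gripper value outside its range is refused whole. "jaw" is the closure, from 0 (fully open) to 1 (shut), set as the call begins (left out, the last holds). The fingers move at their own pace and stop on an object; the grip force is fixed at half the most. Time passes only in rows, so rows that do not move let the fingers close. It gives the time, the measured TCP pose, the force, the opening and the grip force at its end, in the units of the state.
- r.state(): the state, without advancing time (a new reading comes with each control period).
- r.capture(name): name is "scene" or "top"; returns the picture (420x560x3 uint8, red, green, blue); there is no depth.
- r.camera_model(name): a dict with "vfov" (degrees; the focal length in pixels is half the picture's height over the tangent of half this angle, whatever the lens; pixels are square), "cx", "cy" (the principal point, pixels), "R" (3x3) and "t" (3): a world point X has camera coordinates R X + t. Camera axes: x right, y down, z forward; pixel columns grow to the right and rows downward; lengths in m; the calibration is good to about 2 mm. A picture is of the moment at which its call begins. camera_model takes no time and is no camera call.
- r.close_job(): hands the job in; it is judged then, once.
Trained networks look in the newest picture that a camera, given by its name, has taken for a name from the list of things; names that differ only in an ending like _2 or _b are one class to them, and where a whole thing is asked for, a point or a joint stands for the part that bears it (a point fixed in the world has none). Each returns a list of dicts, best first, with "p" (0 to 1); they miss things now and then, are a little off and sometimes report something else, mostly with a low value. They report only what shows in the picture. A call takes as long as a camera call.
- r.silhouettes(camera, label): "region" (420x560 bool, what is visible of it) and "rect" ([left, top, right, bottom] in pixels, round what is visible of it).
- r.place_of(camera, label): "uv" ([column, row] in pixels: a listed point, or the origin of a listed thing).
The state is a dict: "t": time; "joint_pos": joint angles; "dq": joint speeds; "joint_torque": joint torques, N m; "tool_pos": TCP position; "tool_rot": TCP orientation; "wrist_force": force on the tool from outside, world axes, zero at the start; "ft_torque": the same for the moment, N m; "width": opening from 0.0 (shut) to 1.0 (fully open); "finger_force": force on a finger pad.
Only numpy, scipy, OpenCV 4.12 (cv2) and the standard library are available. Lean on these libraries where they do the work, as an engineer would, in place of code of your own. Each camera call takes 0.05 s, during which the arm holds its last target. There are 200 camera calls.

## Task

The guide bracket needs its rod: lever the closed dust flap up with the blade of the chisel (not with the gripper), swing it back past upright and lay the chisel down on the table again. Then take the guide rod from its stand, thread it down through the upper and then the lower bushing, and finish while still holding it there by its handle: its tip is out below the lower bushing, and neither the collar nor the tip is resting on the bracket, so that it can be pinned at that height. Leave the two loose spacer rings on the table where they are.

Things in the scene. Friction and masses are not known exactly. Their poses are not given: they have to be found in the camera images.
- bracket: Fixed steel guide bracket on the table, 143 mm high; origin on the table exactly under the bore axis, z up. Front: its -x side; column at x 44 to 68 mm. Base plate x -30 to 70, y -42 to 42, 12 mm thick. Two level arms, x -22 to 48, y -22 to 22 mm, hold the two bushings on one vertical axis: lower arm z 45 to 65, upper z 115 to 135 mm. Space in front of the arms is free.
- upper_mouth (a point): Centre of the upper bushing's mouth, on the top face of the upper arm, 135 mm above the table. Through bore 15 mm wide, its mouth widened by a 4 mm chamfer; a brass collar 25 mm across hangs 8 mm below the arm. Axes as the bracket's.
- lower_mouth (a point): The same on the lower arm, 65 mm above the table, equal bore and chamfer; its brass collar, the end of the lower bushing, reaches down to 37 mm above the table, 25 mm above the base plate. Axes as the bracket's.
- dust_flap (a joint): Hinge of the flat steel dust flap (80 x 32 mm, 4 mm thick) that covers the upper bushing: 0 shut (level, underside 137 mm above the table), 1.57 upright, 2.2 at its stop; starts at 0 to 0.04. Its front lip rises and it swings up and over to the bracket's +x side. Stiff: it stays where it is left; about 0.6 N up at the lip moves it.
- flap_lip (a point): Middle of the lower front edge of the flap's lip. When shut it lies at bracket x -40, z 137 mm; the lip overhangs the upper arm's front by 18 mm with free space under it. Axes as the bracket's when shut.
- flap_hinge (a point): Middle of the flap's hinge axis (which runs along the bracket's y), at bracket x +40, z 140 mm; fixed.
- chisel_handle (a point): Grip point on the wood-handled chisel lying on the table (210 mm long, 0.14 kg): on the handle's middle line, 13.5 mm above the table. Its y axis runs along the chisel towards the handle's end, z up. The handle is 26 mm wide and 27 mm high, from 35 mm before this point (towards the blade) to 75 mm behind it.
- chisel_edge (a point): The free end of the chisel's steel blade, 135 mm from the grip point along the chisel's -y axis, 14 mm above the table as it lies; the blade is 100 mm long, 22 mm wide, at most 8 mm thick (10 to 18 mm above the handle's underside). Axes as the handle's.
- rod_stand: Fixed wooden block 56 x 56 x 50 mm on the table in which the rod stands upright; origin under its centre. Its hole is 14 mm wide and 40 mm deep (bottom 10 mm above the table).
- rod_grip (a point): Centre of the dark round handle (18 mm diameter, 60 mm long) of the loose steel guide rod, 0.11 to 0.22 kg, upright in the stand; z runs up along the rod. Starts about 166 mm above the table. 30 mm below this point is the collar (22 mm diameter, 6 mm thick), below it the shank, 12 mm diameter, 120 mm long with a 6 mm tapered nose.
- rod_tip (a point): Centre of the rod's lower end, 156 mm below rod_grip (the collar's underside is 120 mm above this point); axes as the rod's.
- spacer_ring: Loose dark spacer ring, 68 mm across, 18 mm high, lying on the table; origin under its centre. A bystander.
- small_ring: Loose ochre spacer ring, 52 mm across, 16 mm high, lying on the table; origin under its centre. A bystander.
- chisel: The chisel as a whole; origin on the table under the middle of its length, axes as chisel_handle. Beyond and to the left of it stand, fixed, a green tin with a half-open lid (up to 145 mm high) and a blue drawer unit (160 mm): carry the chisel clear of them.
- guide_rod: The guide rod as a whole; origin at rod_tip, z up along the rod.

How it is judged:
By the outcome, as a careful person would: the job done as asked, in the order asked, and still so for the second after the job is handed in, while the arm keeps its last pose, push and grip.
It also fails if it takes over 67 s, if anything falls off the work surface, if the arm or the gripper's body presses on something with over 40 N, if the wrist force passes 120 N, or if a joint passes its speed limit or range.

## Working session

There is one attempt and no reset: what is moved stays moved. The work goes in short steps, Python scripts to look and compute and a tool call to move; the robot and the scene stay as the last step left them, time stands still between calls to the robot, and variables do not carry over. Pictures are saved under pics/ and viewed, at most 10 in all, crops included, and the job is handed in when it is done.

Besides the shell and the picture viewer there is one more tool, called after "Emit:" by a JSON object that holds its "op" and its "data", one argument or row to a line. jog_arm: Moves the arm, as the interface text tells. Its arguments: {"type":"object","properties":{"targets":{"type":"array"},"jaw":{"type":"number"}},"required":["targets"]}

```bash
mkdir -p pics; cat > h.py <<'E'
import numpy as np, cv2
from plant import r
def cam(n):
    m=r.camera_model(n); f=210/np.tan(np.radians(m['vfov'])/2)
    return f,m['cx'],m['cy'],np.array(m['R']),np.array(m['t'])
def proj(n,X):
    f,cx,cy,R,t=cam(n); c=R@np.array(X)+t; return np.array([cx+f*c[0]/c[2],cy+f*c[1]/c[2]])
def ray(n,uv):
    f,cx,cy,R,t=cam(n); d=R.T@np.array([(uv[0]-cx)/f,(uv[1]-cy)/f,1]); return -R.T@t,d/np.linalg.norm(d)
def atz(n,uv,z):
    o,d=ray(n,uv); return o+d*(z-o[2])/d[2]
def tri(a,b):
    A=np.zeros((3,3));B=np.zeros(3)
    for n,uv in (('scene',a),('top',b)):
        o,d=ray(n,uv);P=np.eye(3)-np.outer(d,d);A+=P;B+=P@o
    X=np.linalg.solve(A,B); return X
def snap(n,name):
    im=r.capture(n); cv2.imwrite('pics/'+name,im[:,:,::-1]); return im
E
python3 - <<'E'
from h import *
np.set_printoptions(precision=4,suppress=True)
snap('scene','s0.png');snap('top','t0.png')
for n in('scene','top'):
    f,cx,cy,R,t=cam(n);print(n,f,cx,cy,-R.T@t,R[2])
Z=dict(bracket=0,upper_mouth=.135,lower_mouth=.065,flap_lip=.137,flap_hinge=.14,chisel_handle=.0135,chisel_edge=.014,chisel=0,rod_stand=0,rod_grip=.166,rod_tip=.01,spacer_ring=0,small_ring=0)
for k,z in Z.items():
    o={n:r.place_of(n,k) for n in('scene','top')}
    for n in o:
        for e in o[n][:1]: print(k,n,round(e['p'],2),np.round(e['uv'],1),atz(n,e['uv'],z))
    if o['scene'] and o['top']: print('   tri',tri(o['scene'][0]['uv'],o['top'][0]['uv']))
print(r.state())
E
```

```text
scene 421.8674321092578 288.65022309976615 210.25762480661584 [-0.0482 -0.551   0.5759] [ 0.575   0.6107 -0.5444]
top 443.9721499866883 285.84411305317866 217.23336132681362 [ 0.3119 -0.0146  1.0536] [ 0.1619  0.017  -0.9867]
bracket scene 0.87 [306.3 251.4] [ 0.4754 -0.0514  0.    ]
bracket top 0.86 [312.8 221.1] [ 0.4735 -0.0609  0.    ]
   tri [ 0.4705 -0.0591  0.0076]
upper_mouth scene 0.7 [309.5 202.4] [ 0.4671 -0.0637  0.135 ]
upper_mouth top 0.71 [313.9 211.3] [ 0.4735 -0.058   0.135 ]
   tri [ 0.474  -0.0579  0.1295]
lower_mouth scene 0.67 [309.7 230.5] [ 0.4705 -0.0638  0.065 ]
lower_mouth top 0.57 [311.2 215.4] [ 0.4766 -0.0549  0.065 ]
   tri [ 0.4784 -0.0556  0.0567]
flap_lip scene 0.71 [294.7 193.8] [ 0.4663 -0.0222  0.137 ]
flap_lip top 0.8 [293.4 214.7] [ 0.4672 -0.0148  0.137 ]
   tri [ 0.4695 -0.0161  0.1327]
flap_hinge scene 0.98 [328.2 204.4] [ 0.4826 -0.0991  0.14  ]
flap_hinge top 0.96 [333.2 200.1] [ 0.4952 -0.099   0.14  ]
   tri [ 0.4926 -0.0964  0.1354]
chisel_handle scene 0.57 [204.3 207.7] [0.4012 0.2302 0.0135]
chisel_handle top 0.85 [196.3 251.2] [0.4077 
[... 646 characters left out ...]
0.4967 0.0877 0.    ]
spacer_ring top 0.7 [248.1 212.2] [0.4997 0.0943 0.    ]
   tri [ 0.5014  0.0944 -0.0057]
small_ring scene 0.85 [376.4 274. ] [ 0.5276 -0.2005  0.    ]
{'t': 1.4, 'joint_pos': array([-1.1335,  0.6149, -0.0126,  1.4234,  0.0081,  1.1034, -0.0404]), 'dq': array([-0.0009, -0.002 , -0.0005,  0.0003, -0.0012, -0.0006,  0.0003]), 'joint_torque': array([  0.    , -46.9095,   0.2592, -17.1344,   0.0101,   0.0015,
         0.    ]), 'tool_pos': array([0.2907, 0.5813, 0.2483]), 'tool_rot': array([-0.    ,  0.2298,  0.9732, -0.    ]), 'wrist_force': array([-0.1152,  0.3704,  0.0131]), 'ft_torque': array([-0.0025, -0.0415, -0.0522]), 'finger_force': 0.0, 'width': 0.995575509363046}
```

View pics/s0.png

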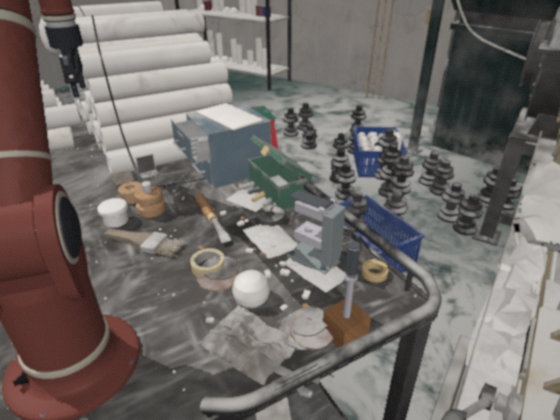

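View pics/t0.png

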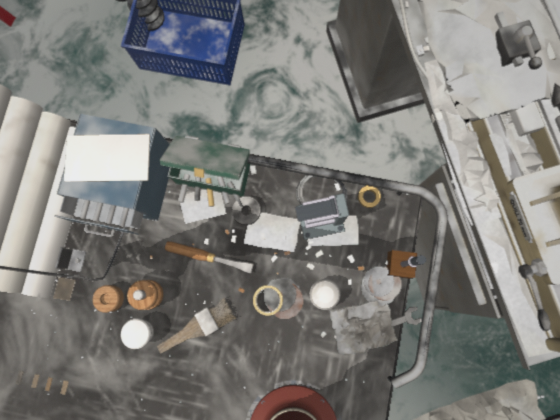

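The scene shows the chisel at about (205,207)-(226,240), the bracket at (310,205) with its lip facing the robot's left, and the rod in its stand at (350,290). The top view shows the chisel from (170,247) to (252,268), the flap at (293-343,210) and the rod at (415,261), with a rail at the table's edge. Next I'll zoom in to refine these.

```bash
python3 - <<'E'
from h import *
np.set_printoptions(precision=4,suppress=True)
s=cv2.imread('pics/s0.png');t=cv2.imread('pics/t0.png')
c=lambda im,x,y:cv2.resize(im[y:y+75,x:x+100],(400,300),interpolation=cv2.INTER_CUBIC)
m=np.vstack([np.hstack([c(t,275,170),c(s,265,175)]),np.hstack([c(t,360,225),c(s,310,235)])])
cv2.imwrite('pics/m.png',m)
print('rail',tri((430,290),(435,215)),tri((400,320),(425,350)))
for n in('scene','top'):
  for k in('dust_flap','chisel','guide_rod'):
    for e in r.silhouettes(n,k)[:1]:
        g=e['region'].astype(np.uint8);b=cv2.minAreaRect(cv2.findNonZero(g))
        print(n,k,round(e['p'],2),e['rect'],np.round(cv2.boxPoints(b),1).tolist())
E
```

```text
rail [ 0.4711 -0.3321  0.0831] [ 0.2384 -0.3234  0.1864]
scene dust_flap 0.82 [291.7, 189.1, 330.5, 207.5] [[290.70001220703125, 197.6999969482422], [294.0, 188.1999969482422], [332.20001220703125, 201.39999389648438], [329.0, 210.8000030517578]]
scene chisel 0.78 [195.1, 191.7, 227.3, 242.7] [[192.3000030517578, 195.6999969482422], [201.6999969482422, 190.3000030517578], [230.1999969482422, 239.3000030517578], [220.89999389648438, 244.6999969482422]]
scene guide_rod 0.62 [343.3, 243.3, 356.8, 320.8] [[340.8999938964844, 316.70001220703125], [346.29998779296875, 240.3000030517578], [359.6000061035156, 241.3000030517578], [354.20001220703125, 317.70001220703125]]
top dust_flap 0.72 [230.6, 198.2, 262.4, 227.0] [[226.0, 210.0], [246.0, 190.0], [266.0, 210.0], [246.0, 230.0]]
top chisel 0.83 [162.3, 242.0, 253.5, 273.6] [[163.60000610351562, 251.39999389648438], [166.39999389648438, 240.39999389648438], [252.3000030517578, 261.79998779296875], [249.5, 272.8999938964844]]
top guide_rod 0.63 [401.0, 255.1, 429.2, 267.5] [[399.79998779296875, 260.79998779296875], [422.8999938964844, 254.1999969482422], [425.3999938964844, 262.79998779296875], [402.20001220703125, 269.3999938964844]]
```

View pics/m.png

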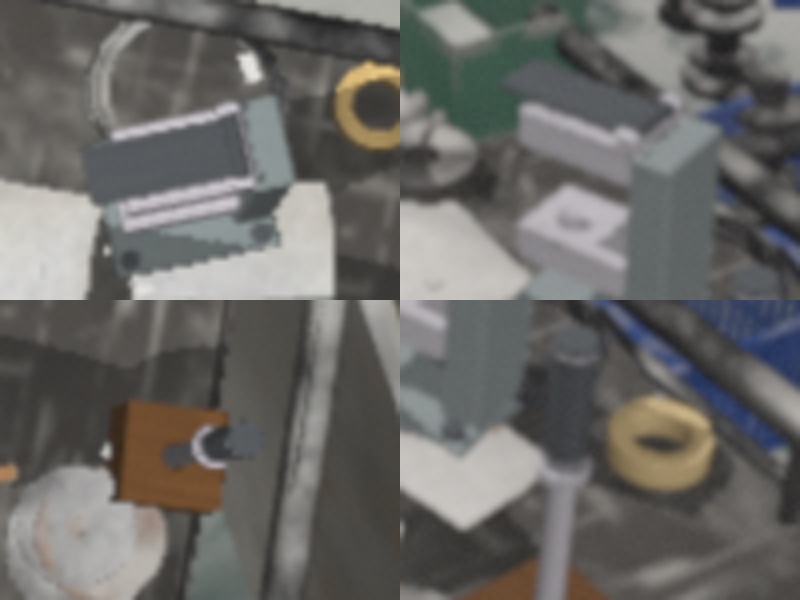

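The zoomed montage gives bracket, flap and rod features at quarter-pixel resolution. The flap lip corners in the top view are (296,208) and (299,221), and the lower bore is at (308,229) in the scene. I'll fit the bracket pose to these.

```bash
python3 - <<'E'
from h import *
from scipy.optimize import least_squares
np.set_printoptions(precision=4,suppress=True)
P=[('top',(296,207.75),(-40,-16,141)),('top',(298.75,221.25),(-40,16,141)),('top',(335.75,194.5),(44,-22,143)),('top',(343.75,193.25),(68,-22,143)),('top',(348.75,215),(68,22,143)),('top',(340.5,216.75),(44,22,143)),
('scene',(308,229.25),(0,0,65)),('scene',(291.25,195.5),(-40,16,139)),('scene',(296.25,191.5),(-40,-16,139)),('scene',(322.5,216.25),(44,22,143)),('scene',(344.5,205.5),(68,-22,143))]
def X(p,b):
    c,s=np.cos(p[2]),np.sin(p[2]);b=np.array(b)/1000;return [p[0]+c*b[0]-s*b[1],p[1]+s*b[0]+c*b[1],b[2]]
best=None
for fl in(1,-1):
  f=lambda p:np.ravel([proj(n,X(p,(b[0],fl*b[1],b[2])))-uv for n,uv,b in P])
  q=least_squares(f,[.474,-.058,-1.27],loss='soft_l1');print(fl,q.cost,q.x,np.degrees(q.x[2]));print(q.fun.reshape(-1,2).T)
print('rodtop',tri((354.25,245),(421.25,260)),'collar',tri((351.25,277.5),(413,261.75)))
print('rod at z',atz('top',(421.25,260),.196),atz('top',(413,261.75),.136),atz('scene',(354.25,245),.196),atz('scene',(351.25,277.5),.136))
# chisel axis
for n,a,b in(('top',(165,245.9),(250.9,267.3)),('scene',(197,193),(225.5,242))):
  A,B=atz(n,a,.014),atz(n,b,.014);d=A-B;print(n,A,B,np.linalg.norm(d),np.degrees(np.arctan2(d[1],d[0])),B+d/np.linalg.norm(d)*.135)
E
```

```text
1 188.55042304182132 [ 0.4718 -0.0601 -0.8942] -51.23113557005731
[[  9.46    -3.3117   2.2389   2.8957 -16.0263 -16.4089   0.8539  -0.2153
   -7.4228  10.3674  -0.2969]
 [ 21.9308  -3.1737  11.3009   5.2147 -32.1468 -26.6436   0.2374  -1.9515
   10.2953 -22.8378   0.4461]]
-1 19.200027992160216 [ 0.4725 -0.0613 -1.397 ] -80.04021014053261
[[-0.739  -0.3838 -1.686   1.5515  1.2175 -1.8559  1.497  -1.6463  2.6689
   0.8221  1.6843]
 [-0.0963  1.2351  2.2224  1.193  -0.2282  0.3248  0.3659  0.7753 -1.6386
  -6.6255 -1.675 ]]
rodtop [ 0.362  -0.2574  0.1939] collar [ 0.3625 -0.2582  0.1302]
rod at z [ 0.3621 -0.257   0.196 ] [ 0.3625 -0.2569  0.136 ] [ 0.3594 -0.2589  0.196 ] [ 0.3568 -0.2618  0.136 ]
top [0.4222 0.2904 0.014 ] [0.3665 0.0878 0.014 ] 0.21010430393677298 74.61402059768106 [0.4023 0.218  0.014 ]
scene [0.4268 0.3024 0.014 ] [0.3565 0.0804 0.014 ] 0.23289150810295792 72.43670019996873 [0.3972 0.2091 0.014 ]
```

Emit:
{"op": "jog_arm", "data": {
  "targets": [
    [[0,0,0,0,0,1],[0,0,0,0,0,1],[0,0,0,0,0,1],[0,0,0,0,0,1],[0,0,0,0,0,1],[0,0,0,0,0,1],[0,0,0,0,0,1],[0,0,0,0,0,1],[0,0,0,0,0,1],[0,0,0,0,0,1],[0,0,0,0,0,1],[0,0,0,0,0,1]]
  ],
  "jaw": 0.3
}}

```text
t: 2.9
tool_pos: [0.2906, 0.5814, 0.2483]
tool_rot: [-0.0, 0.741, 0.672, -0.0]
wrist_force: [-0.3, -0.2, -1.1]
width: 0.701
finger_force: 0.0
```

Emit:
{"op": "jog_arm", "data": {
  "targets": [
    [[0,0,0,0,0,1],[0,0,0,0,0,0.9],[-0.9,0.6,0,0,0,0],[-0.9,0.6,0,0,0,0],[-0.9,0.6,0,0,0,0],[-0.9,0.6,0,0,0,0],[-0.9,0.6,0,0,0,0],[-0.9,0.6,0,0,0,0],[-0.9,0.6,0,0,0,0],[-0.9,0.6,0,0,0,0],[-0.7,0.45,0,0,0,0],[0,0,0,0,0,0]]
  ]
}}

```text
t: 4.1
tool_pos: [0.4059, 0.2137, 0.249]
tool_rot: [0.001, 0.803, 0.596, 0.0]
wrist_force: [-0.4, 0.7, -0.1]
width: 0.7
finger_force: 0.0
```

```bash
cat >> h.py <<'E'
from scipy.spatial.transform import Rotation as Ro
def T():
    s=r.state();q=np.array(s['tool_rot']);return np.array(s['tool_pos']),Ro.from_quat(q[[1,2,3,0]]),s
def go(p=None,psi=None):
    """units to go: turn (tool frame) first, then shift along turned axes"""
    p0,R0,s=T(); p=p0 if p is None else np.array(p)
    y=R0.as_matrix()[:,1]; a=np.arctan2(y[1],y[0]) if psi is None else np.radians(psi)
    G=Ro.from_matrix(np.array([[-np.sin(a),np.cos(a),0],[np.cos(a),np.sin(a),0],[0,0,-1]]).T)
    print('t',round(s['t'],2),'p',p0,'psi',np.degrees(np.arctan2(y[1],y[0])),'w',s['width'],'F',s['wrist_force'],'ff',s['finger_force'])
    print('turn',(R0.inv()*G).as_rotvec()/.1,'shift',G.inv().apply(p-p0)/.04)
np.set_printoptions(precision=3,suppress=True)
E
python3 - <<'E'
from h import *
go([.404,.217,.248],-16)
print(np.array(r.state()['joint_pos']))
for n in('scene','top'):
  snap(n,n[0]+'1.png')
  for k,z in(('chisel_handle',.0135),('chisel_edge',.014),('flap_lip',.137),('upper_mouth',.135)):
    for e in r.place_of(n,k)[:1]: print(n,k,round(e['p'],2),e['uv'],atz(n,e['uv'],z))
E
```

```text
t 4.1 p [0.406 0.214 0.249] psi -16.7802433286661 w 0.7000122923271983 F [-0.426  0.652 -0.081] ff 0.0
turn [ 0.02   0.013 -0.136] shift [ 0.066 -0.068  0.025]
[-0.852  0.34   0.428  1.959 -0.178  0.878 -0.624]
scene chisel_handle 0.69 [206.9, 211.3] [0.397 0.212 0.013]
scene chisel_edge 0.82 [226.2, 240.6] [0.361 0.083 0.014]
scene flap_lip 0.57 [294.7, 194.8] [ 0.464 -0.025  0.137]
scene upper_mouth 0.66 [310.2, 205.4] [ 0.46  -0.072  0.135]
top chisel_handle 0.56 [197.1, 249.1] [0.413 0.214 0.014]
top chisel_edge 0.56 [248.4, 267.8] [0.365 0.094 0.014]
top flap_lip 0.58 [293.9, 215.3] [ 0.466 -0.016  0.137]
```

Emit:
{"op": "jog_arm", "data": {
  "targets": [
    [[0.1,-0.1,0.9,0,0,-0.1],[0,0,0.9,0,0,0],[0,0,0.9,0,0,0],[0,0,0.9,0,0,0],[0,0,0.9,0,0,0],[0,0,0.6,0,0,0],[0,0,0.4,0,0,0],[0,0,0.2,0,0,0],[0,0,0,0,0,0],[0,0,0,0,0,0]]
  ]
}}

```text
t: 5.6
tool_pos: [0.4019, 0.2245, 0.0208]
tool_rot: [0.0, 0.797, 0.604, 0.001]
wrist_force: [-0.5, -0.6, -0.0]
width: 0.701
finger_force: 0.0
```

Emit:
{"op": "jog_arm", "data": {
  "targets": [
    [[0,0,0,0,0,0],[0,0,0,0,0,0],[0,0,0,0,0,0],[0,0,0,0,0,0],[0,0,0,0,0,0],[0,0,0,0,0,0],[0,0,0,0,0,0],[0,0,0,0,0,0],[0,0,0,0,0,0],[0,0,0,0,0,0]]
  ],
  "jaw": 1
}}

```text
t: 6.6
tool_pos: [0.4023, 0.2246, 0.0214]
tool_rot: [0.0, 0.797, 0.604, 0.001]
wrist_force: [0.2, -0.6, 5.3]
width: 0.301
finger_force: 60.6
```

```bash
python3 - <<'E'
from h import *
go([.404,.217,.021])
for n in('scene','top'):
  im=snap(n,n[0]+'2.png')
s=cv2.imread('pics/s2.png');t=cv2.imread('pics/t2.png')
c=lambda im,x,y:cv2.resize(im[y:y+100,x:x+133],(400,300),interpolation=cv2.INTER_CUBIC)
cv2.imwrite('pics/m2.png',np.hstack([c(t,150,200),c(s,150,160)]))
E
```

```text
t 6.6 p [0.402 0.225 0.021] psi -15.662606180713622 w 0.3008723261296743 F [ 0.164 -0.555  5.35 ] ff 60.58789372444153
turn [ 0.019 -0.019  0.   ] shift [-0.171  0.092  0.01 ]
```

View pics/m2.png

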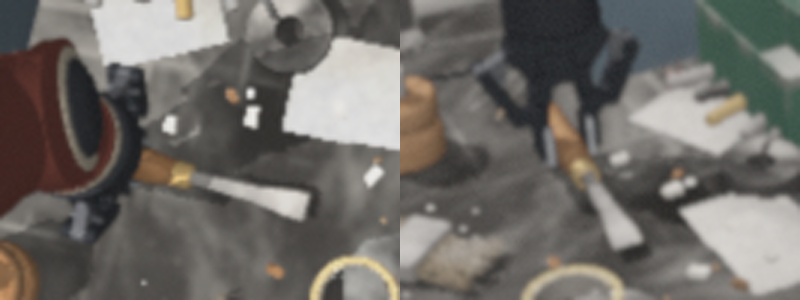

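The chisel is held: the handle sits between the pads and the edge is at top pixel (252.5,268), about 146 mm ahead of the TCP. I'll lift it, turn it and bring it in front of the lip.

Emit:
{"op": "jog_arm", "data": {
  "targets": [
    [[0,0,-0.4,0,0,0],[0,0,-0.7,0,0,0],[0,0,-0.8,0,0,0],[0,0,-0.85,0,0,-0.2],[0,0,0,0,0,-0.8],[0,0,0,0,0,-0.9],[0,0,0,0,0,-0.9],[0,0,0,0,0,-0.9],[0,0,0,0,0,-0.7],[0,0,0,0,0,-0.4],[0,0,0,0,0,0]]
  ]
}}

```text
t: 7.8
tool_pos: [0.4012, 0.2241, 0.1304]
tool_rot: [-0.0, 0.63, 0.776, -0.0]
wrist_force: [0.2, 0.2, -0.7]
width: 0.305
finger_force: 59.8
```

Emit:
{"op": "jog_arm", "data": {
  "targets": [
    [[-0.4,0.05,0,0,0,0],[-0.6,0.08,0,0,0,0],[-0.6,0.08,0,0,0,0],[-0.4,0.05,0,0,0,0],[-0.2,0,0,0,0,0],[0,0,0,0,0,0],[0,0,0,0,0,0]]
  ]
}}

```text
t: 8.5
tool_pos: [0.4293, 0.1411, 0.1303]
tool_rot: [-0.0, 0.63, 0.777, 0.0]
wrist_force: [-0.8, 1.4, -1.4]
width: 0.303
finger_force: 59.8
```

```bash
python3 - <<'E'
from h import *
go([.4306,.1415,.131],12)
p,R,s=T();print('pred edge',p+R.apply([-.146,0,.007]))
o={}
for n in('scene','top'):
  snap(n,n[0]+'3.png')
  for k in('chisel_edge','flap_lip','upper_mouth','flap_hinge'):
    for e in r.place_of(n,k)[:1]: o[n,k]=e['uv'];print(n,k,round(e['p'],2),np.round(e['uv'],1),proj(n,p+R.apply([-.146,0,.007])) if k=='chisel_edge' else '')
for k in('chisel_edge','flap_lip','upper_mouth','flap_hinge'):
  if ('scene',k) in o and ('top',k) in o: print(k,tri(o['scene',k],o['top',k]))
s=cv2.imread('pics/s3.png');t=cv2.imread('pics/t3.png')
c=lambda im,x,y:cv2.resize(im[y:y+75,x:x+100],(400,300),interpolation=cv2.INTER_CUBIC)
cv2.imwrite('pics/m3.png',np.hstack([c(t,255,180),c(s,245,165)]))
E
```

```text
t 8.5 p [0.429 0.141 0.13 ] psi 11.904816628587234 w 0.30266508498759287 F [-0.767  1.357 -1.424] ff 59.795658588409424
turn [-0.003 -0.007 -0.017] shift [ 0.003  0.033 -0.018]
pred edge [ 0.459 -0.002  0.123]
scene chisel_edge 0.8 [284.  196.4] [285.369 196.983]
scene flap_lip 0.88 [293.8 191.8] 
scene upper_mouth 0.56 [309.4 200.5] 
scene flap_hinge 0.86 [326.8 204.5] 
top chisel_edge 0.68 [283.9 219.9] [287.357 219.555]
top flap_lip 0.92 [294.4 214.8] 
top upper_mouth 0.93 [318.3 211.3] 
top flap_hinge 0.95 [335.5 203.5] 
chisel_edge [0.46  0.005 0.121]
flap_lip [ 0.467 -0.017  0.139]
upper_mouth [ 0.47  -0.065  0.139]
flap_hinge [ 0.484 -0.1    0.141]
```

View pics/m3.png

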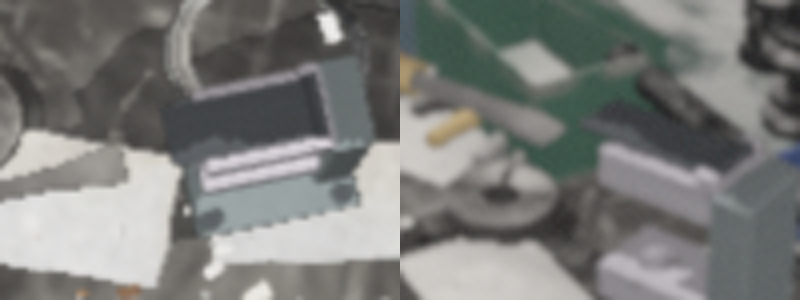

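The blade tip is at top pixel (286.5,221) and the lip centre at (298,212). The blade is aligned in yaw, about 8 mm off sideways, and the lip is about 20 mm ahead. I'll slide it under and lift.

Emit:
{"op": "jog_arm", "data": {
  "targets": [
    [[0,0.2,0,0,0,0],[-0.25,0,0,0,0,0],[-0.25,0,0,0,0,0],[-0.25,0,0,0,0,0],[0,0,0,0,0,0],[0,0,-0.15,0,0,0],[0,0,-0.15,0,0,0],[0,0,-0.15,0,0,0],[0,0,-0.15,0,0,0],[0,0,-0.15,0,0,0],[0,0,0,0,0,0]]
  ]
}}

```text
t: 10.1
tool_pos: [0.4442, 0.1129, 0.1613]
tool_rot: [0.0, 0.63, 0.777, 0.001]
wrist_force: [0.9, 0.2, -0.6]
width: 0.301
finger_force: 59.8
```

```bash
python3 - <<'E'
from h import *
go()
for n in('scene','top'):
  snap(n,n[0]+'4.png')
s=cv2.imread('pics/s4.png');t=cv2.imread('pics/t4.png')
c=lambda im,x,y:cv2.resize(im[y:y+75,x:x+100],(400,300),interpolation=cv2.INTER_CUBIC)
cv2.imwrite('pics/m4.png',np.hstack([c(t,255,180),c(s,245,155)]))
E
```

```text
t 10.1 p [0.444 0.113 0.161] psi 11.884631824046219 w 0.30104251973493945 F [ 0.873  0.166 -0.57 ] ff 59.760589599609375
turn [ 0.019 -0.003  0.   ] shift [0. 0. 0.]
```

View pics/m4.png

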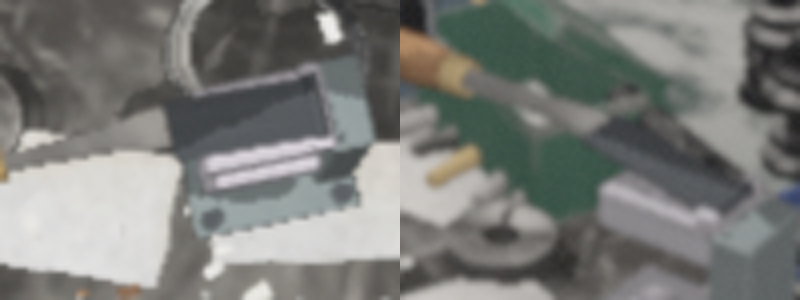

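The lip is up about 20 mm on the blade, with contact at the flap front in both views. Next the tip follows the arc over.

Emit:
{"op": "jog_arm", "data": {
  "targets": [
    [[-0.2,0,-0.36,0,0,0],[-0.24,0,-0.26,0,0,0],[-0.28,0,-0.2,0,0,0],[-0.29,0,-0.16,0,0,0],[-0.31,0,-0.1,0,0,0],[-0.31,0,-0.03,0,0,0],[-0.31,0,0.03,0,0,0],[-0.29,0,0.09,0,0,0],[-0.15,0,0.08,0,0,0],[0,0,0,0,0,0]]
  ]
}}

```text
t: 11.2
tool_pos: [0.4629, 0.0179, 0.1959]
tool_rot: [-0.0, 0.631, 0.776, -0.001]
wrist_force: [0.1, 1.2, -1.6]
width: 0.302
finger_force: 59.8
```

```bash
python3 - <<'E'
from h import *
go()
for n in('scene','top'):
  snap(n,n[0]+'5.png')
s=cv2.imread('pics/s5.png');t=cv2.imread('pics/t5.png')
c=lambda im,x,y:cv2.resize(im[y:y+75,x:x+100],(400,300),interpolation=cv2.INTER_CUBIC)
cv2.imwrite('pics/m5.png',np.hstack([c(t,270,160),c(s,265,150)]))
E
```

```text
t 11.2 p [0.463 0.018 0.196] psi 11.731409524540098 w 0.3017000856281058 F [ 0.097  1.24  -1.648] ff 59.788883328437805
turn [-0.02   0.005  0.   ] shift [0. 0. 0.]
```

View pics/m5.png

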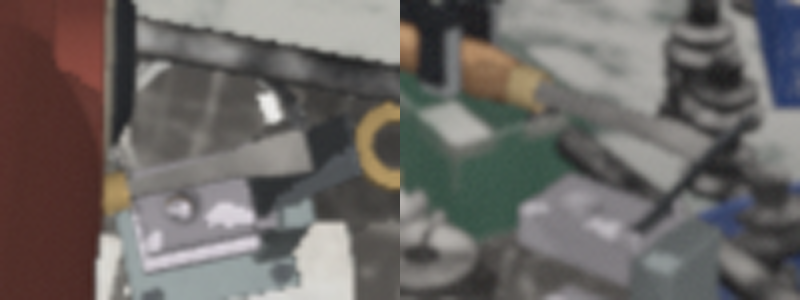

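The flap now leans back past upright (scene crop (635,232)→(750,125)). I'll retract and take the chisel back to its old spot.

Emit:
{"op": "jog_arm", "data": {
  "targets": [
    [[0.4,0,0,0,0,0],[0.8,0,0,0,0,0],[0.8,0,0,0,0,0],[0.8,0,0,0,0,0],[0.8,-0.1,0,0,0,0],[0.8,-0.15,0,0,0,0.1],[0.7,-0.15,0,0,0,0.5],[0.3,0,0,0,0,0.8],[0,0,0,0,0,0.9],[0,0,0,0,0,0.9],[0,0,0,0,0,0.9],[0,0,0,0,0,0.7]]
  ]
}}

```text
t: 12.5
tool_pos: [0.4036, 0.2285, 0.1966]
tool_rot: [-0.0, 0.797, 0.604, -0.0]
wrist_force: [0.4, 0.3, -2.1]
width: 0.302
finger_force: 59.7
```

Emit:
{"op": "jog_arm", "data": {
  "targets": [
    [[0,0,0.5,0,0,0],[0,0,0.9,0,0,0],[0,0,0.9,0,0,0],[0,0,0.9,0,0,0],[0,0,0.5,0,0,0],[0,0,0.3,0,0,0],[0,0,0,0,0,0]]
  ]
}}

```text
t: 13.2
tool_pos: [0.403, 0.2279, 0.0352]
tool_rot: [-0.001, 0.796, 0.605, -0.002]
wrist_force: [0.2, -0.9, -1.1]
width: 0.298
finger_force: 59.8
```

```bash
python3 - <<'E'
from h import *
go([.402,.2246,.0214],-15.7)
s=snap('scene','s6.png');t=snap('top','t6.png')
for n in('scene','top'):
  for k,z in(('upper_mouth',.135),('lower_mouth',.065),('dust_flap',.14),('flap_lip',.2),('rod_grip',.166)):
    for e in r.place_of(n,k)[:1]: print(n,k,round(e['p'],2),e['uv'],atz(n,e['uv'],z))
s,t=s[:,:,::-1],t[:,:,::-1]
c=lambda im,x,y:cv2.resize(im[y:y+50,x:x+50],(400,400),interpolation=cv2.INTER_CUBIC)
cv2.imwrite('pics/m6.png',np.hstack([c(t,300,190),c(s,290,190)]))
E
```

```text
t 13.2 p [0.403 0.228 0.035] psi -15.567677263346136 w 0.2982970363708492 F [ 0.158 -0.927 -1.106] ff 59.757108092308044
turn [-0.03   0.021  0.023] shift [-0.087 -0.002  0.344]
scene upper_mouth 0.75 [310.7, 203.1] [ 0.467 -0.067  0.135]
scene lower_mouth 0.84 [309.1, 227.9] [ 0.476 -0.056  0.065]Traceback (most recent call last):
  File "<stdin>", line 6, in <module>
ValueError: it knows: bracket, chisel, chisel_edge, chisel_handle, flap_hinge, flap_lip, guide_rod, lower_mouth, rod_grip, rod_stand, rod_tip, small_ring, spacer_ring, upper_mouth
```

Emit:
{"op": "jog_arm", "data": {
  "targets": [
    [[0,0,0.2,0,0,0],[0,0,0.12,0,0,0],[0,0,0,0,0,0],[0,0,0,0,0,0]]
  ]
}}

```text
t: 13.8
tool_pos: [0.4041, 0.2276, 0.0238]
tool_rot: [-0.0, 0.797, 0.604, -0.0]
wrist_force: [0.2, 0.9, -0.7]
width: 0.303
finger_force: 59.8
```

```bash
python3 - <<'E'
from h import *
go([.402,.2246,.0214],-15.7)
s,t=cv2.imread('pics/s6.png'),cv2.imread('pics/t6.png')
for n in('scene','top'):
  for k,z in(('upper_mouth',.135),('lower_mouth',.065),('flap_lip',.2),('rod_grip',.166)):
    for e in r.place_of(n,k)[:1]: print(n,k,round(e['p'],2),e['uv'],atz(n,e['uv'],z))
c=lambda im,x,y:cv2.resize(im[y:y+50,x:x+50],(400,400),interpolation=cv2.INTER_CUBIC)
cv2.imwrite('pics/m6.png',np.hstack([c(t,300,190),c(s,290,190)]))
E
```

```text
t 13.8 p [0.404 0.228 0.024] psi -15.645732013182737 w 0.30280591064793894 F [ 0.185  0.895 -0.744] ff 59.75550413131714
turn [-0.003  0.003  0.009] shift [-0.087 -0.03   0.06 ]
scene upper_mouth 0.75 [310.7, 203.1] [ 0.467 -0.067  0.135]
scene lower_mouth 0.84 [309.1, 227.9] [ 0.476 -0.056  0.065]
scene flap_lip 0.67 [206.8, 217.0] [ 0.24  -0.055  0.2  ]
scene rod_grip 0.61 [352.2, 263.2] [ 0.355 -0.262  0.166]
top upper_mouth 0.85 [315.6, 212.6] [ 0.471 -0.062  0.135]
top lower_mouth 0.77 [310.6, 216.2] [ 0.475 -0.054  0.065]
top flap_lip 0.66 [353.6, 195.7] [ 0.491 -0.134  0.2  ]
top rod_grip 0.59 [414.8, 260.5] [ 0.363 -0.253  0.166]
```

View pics/m6.png

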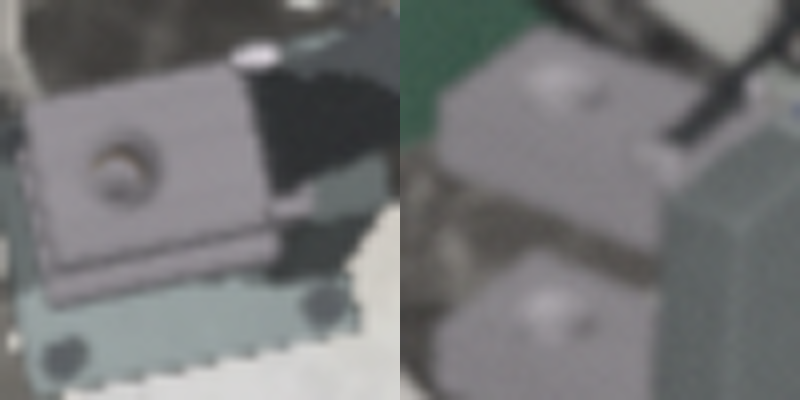

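The bore mouth shows at top (315.3,210.6) and scene (310.3,200.2), with the lower mouth at scene (309.1,227.7). I'll set the chisel down and triangulate.

Emit:
{"op": "jog_arm", "data": {
  "targets": [
    [[0,0,0.05,0,0,0],[0,0,0.01,0,0,0]]
  ]
}}

```text
t: 14.4
tool_pos: [0.4042, 0.2277, 0.0214]
tool_rot: [-0.0, 0.797, 0.604, -0.0]
wrist_force: [-0.1, -0.4, 3.4]
width: 0.302
finger_force: 60.4
```

Emit:
{"op": "jog_arm", "data": {
  "targets": [
    [[0,0,0,0,0,0],[0,0,0,0,0,0],[0,0,0,0,0,0],[0,0,0,0,0,0],[0,0,-0.2,0,0,0],[0,0,-0.5,0,0,0],[0,0,-0.9,0,0,0],[0,0,-0.9,0,0,0],[0,0,-0.9,0,0,0],[0,0,-0.9,0,0,0],[0,0,-0.9,0,0,0],[0,0,-0.9,0,0,0]]
  ],
  "jaw": 0.35
}}

```text
t: 15.6
tool_pos: [0.4036, 0.2273, 0.2676]
tool_rot: [-0.0, 0.797, 0.604, 0.0]
wrist_force: [0.9, 0.1, -0.6]
width: 0.652
finger_force: 0.0
```

```bash
python3 - <<'E'
from h import *
print('upper',tri((310.3,200.2),(315.3,210.6)),atz('top',(315.3,210.6),.135),atz('scene',(310.3,200.2),.135),'low',atz('scene',(309.1,227.7),.065))
print('rodtop',tri((354.25,245),(421.25,260)))
print(r.state()['joint_pos'])
go([.362,-.2575,.275],-35.6)
snap('top','t7.png')
for k,z in(('chisel_handle',.0135),('chisel_edge',.014)):
    for e in r.place_of('top',k)[:1]: print(k,round(e['p'],2),e['uv'],atz('top',e['uv'],z))
E
```

```text
upper [ 0.474 -0.06   0.136] [ 0.475 -0.061  0.135] [ 0.474 -0.059  0.135] low [ 0.477 -0.056  0.065]
rodtop [ 0.362 -0.257  0.194]
[-0.854  0.32   0.392  1.919 -0.151  0.93  -0.662]
t 15.6 p [0.404 0.227 0.268] psi -15.654878306047348 w 0.6520119989486285 F [ 0.922  0.086 -0.605] ff 0.0
turn [-0.001 -0.003  3.481] shift [-10.459   6.209  -0.185]
chisel_handle 0.64 [193.8, 251.1] [0.408 0.222 0.014]
chisel_edge 0.76 [249.4, 267.1] [0.367 0.091 0.014]
```

Emit:
{"op": "jog_arm", "data": {
  "targets": [
    [[0,0,0,0,0,-0.9],[0,0,0,0,0,-1],[0,0,0,0,0,-1],[0,0,0,0,0,-1],[0,0,0,0,0,-0.9],[-0.6,-0.2,0,0,0,0],[-0.9,-0.3,0,0,0,0],[-0.9,-0.3,0,0,0,0],[-0.9,-0.3,0,0,0,0],[-0.9,-0.3,0,0,0,0],[-0.9,-0.3,0,0,0,0],[-0.9,-0.3,0,0,0,0]]
  ]
}}

```text
t: 16.95
tool_pos: [0.3737, -0.025, 0.2647]
tool_rot: [-0.001, 0.63, 0.776, -0.001]
wrist_force: [0.7, -0.5, 0.3]
width: 0.65
finger_force: 0.0
```

Emit:
{"op": "jog_arm", "data": {
  "targets": [
    [[-0.9,-0.3,0,0,0,0],[-0.9,-0.3,0,0,0,0],[-0.9,-0.3,0,0,0,0],[-0.9,-0.3,0,0,0,0],[-0.9,-0.2,0,0,0,0],[-0.7,-0.1,0,0,0,0],[-0.4,0,0,0,0,0],[0,0,0,0,0,0],[0,0,0,0,0,0]]
  ]
}}

```text
t: 17.85
tool_pos: [0.3618, -0.2541, 0.2646]
tool_rot: [-0.002, 0.63, 0.776, 0.0]
wrist_force: [0.4, 1.1, 0.3]
width: 0.654
finger_force: 0.0
```

```bash
python3 - <<'E'
from h import *
go([.362,-.2573,.164],12)
print(r.state()['joint_pos'])
E
```

```text
t 17.85 p [ 0.362 -0.254  0.265] psi 11.849502866701998 w 0.6537210761021012 F [0.414 1.078 0.335] ff 0.0
turn [-0.02  -0.025 -0.026] shift [-0.08  -0.012  2.514]
[ 0.159  0.306  0.531  1.974 -0.194  0.914  0.997]
```

Emit:
{"op": "jog_arm", "data": {
  "targets": [
    [[-0.08,0,0.4,0,0,0],[0,0,0.6,0,0,0],[0,0,0.6,0,0,0],[0,0,0.5,0,0,0],[0,0,0.3,0,0,0],[0,0,0.1,0,0,0],[0,0,0,0,0,0]]
  ]
}}

```text
t: 18.55
tool_pos: [0.363, -0.2569, 0.1652]
tool_rot: [-0.001, 0.63, 0.777, 0.0]
wrist_force: [0.5, 0.7, -0.6]
width: 0.653
finger_force: 0.0
```

Emit:
{"op": "jog_arm", "data": {
  "targets": [
    [[0,0,0,0,0,0],[0,0,0,0,0,0],[0,0,0,0,0,0],[0,0,0,0,0,0],[0,0,0,0,0,0],[0,0,0,0,0,0],[0,0,0,0,0,0],[0,0,0,0,0,0]]
  ],
  "jaw": 1
}}

```text
t: 19.35
tool_pos: [0.3635, -0.2587, 0.1662]
tool_rot: [0.001, 0.63, 0.776, 0.0]
wrist_force: [-0.6, 0.8, 7.2]
width: 0.197
finger_force: 58.5
```

```bash
python3 - <<'E'
from h import *
go([.362,-.2573,.164],12)
E
```

```text
t 19.35 p [ 0.363 -0.259  0.166] psi 11.850771817854683 w 0.19657192759853953 F [-0.621  0.781  7.186] ff 58.46500240266323
turn [ 0.01   0.008 -0.026] shift [ 0.043 -0.028  0.056]
```

Emit:
{"op": "jog_arm", "data": {
  "targets": [
    [[0,0,-0.2,0,0,0],[0,0,-0.4,0,0,0],[0,0,-0.5,0,0,0],[0,0,-0.6,0,0,0],[0,0,-0.6,0,0,0],[0,0,-0.6,0,0,0],[0,0,-0.5,0,0,0],[0,0,-0.2,0,0,0],[0,0,0,0,0,0]]
  ]
}}

```text
t: 20.25
tool_pos: [0.3635, -0.2584, 0.3102]
tool_rot: [0.001, 0.63, 0.776, 0.0]
wrist_force: [-0.0, 0.1, -1.7]
width: 0.189
finger_force: 58.7
```

Emit:
{"op": "jog_arm", "data": {
  "targets": [
    [[0.4,0.1,0,0,0,0],[0.7,0.2,0,0,0,0],[0.8,0.25,0,0,0,0],[0.8,0.25,0,0,0,0],[0.8,0.25,0,0,0,0],[0.7,0.2,0,0,0,0],[0.4,0.2,0,0,0,0],[0.15,0.1,0,0,0,0],[0,0,0,0,0,0]]
  ]
}}

```text
t: 21.15
tool_pos: [0.3847, -0.0591, 0.3087]
tool_rot: [-0.001, 0.63, 0.777, -0.001]
wrist_force: [-0.1, -0.4, -1.8]
width: 0.191
finger_force: 58.6
```

```bash
python3 - <<'E'
from h import *
go([.474,-.060,.31],12)
print(r.state()['joint_pos'])
E
```

```text
t 21.15 p [ 0.385 -0.059  0.309] psi 11.966127549600767 w 0.19094260996101273 F [-0.134 -0.361 -1.836] ff 58.629583083093166
turn [-0.02  -0.002 -0.006] shift [-0.487  2.18  -0.033]
[-0.276  0.146  0.432  2.016 -0.072  0.996  0.4  ]
```

Emit:
{"op": "jog_arm", "data": {
  "targets": [
    [[-0.1,0.4,0,0,0,0],[-0.1,0.5,0,0,0,0],[-0.1,0.5,0,0,0,0],[-0.1,0.4,0,0,0,0],[-0.05,0.3,0,0,0,0],[0,0.1,0,0,0,0],[0,0,0,0,0,0],[0,0,0,0,0,0]]
  ]
}}

```text
t: 21.95
tool_pos: [0.4738, -0.0595, 0.3094]
tool_rot: [-0.0, 0.631, 0.776, -0.0]
wrist_force: [-0.3, -0.8, -1.6]
width: 0.191
finger_force: 58.7
```

```bash
python3 - <<'E'
from h import *
go([.474,-.060,.31],12)
p,R,s=T()
for n in('scene','top'):
  snap(n,n[0]+'8.png')
  print(n,'pred tip',proj(n,p-[0,0,.156]),'pred collar',proj(n,p-[0,0,.036]),'mouth',proj(n,[.474,-.06,.135]))
  for k in('rod_tip','rod_grip','upper_mouth'):
    for e in r.place_of(n,k)[:1]: print(k,round(e['p'],2),np.round(e['uv'],1))
s,t=cv2.imread('pics/s8.png'),cv2.imread('pics/t8.png')
c=lambda im,x,y,w,h:cv2.resize(im[y:y+h,x:x+w],(400,500),interpolation=cv2.INTER_CUBIC)
cv2.imwrite('pics/m8.png',np.hstack([c(t,280,180,80,100),c(s,270,140,80,100)]))
E
```

```text
t 21.95 p [ 0.474 -0.06   0.309] psi 11.821780776279196 w 0.19149832239399298 F [-0.294 -0.807 -1.551] ff 58.678040988743305
turn [-0.012 -0.003 -0.031] shift [-0.013  0.002 -0.016]
scene pred tip [310.636 192.428] pred collar [312.686 135.403] mouth [310.597 200.429]
rod_tip 0.88 [307.2 189.4]
rod_grip 0.81 [311.6 120.7]
upper_mouth 0.9 [310.9 200.4]
top pred tip [314.973 209.578] pred collar [317.877 197.628] mouth [314.823 211.036]
```

View pics/m8.png

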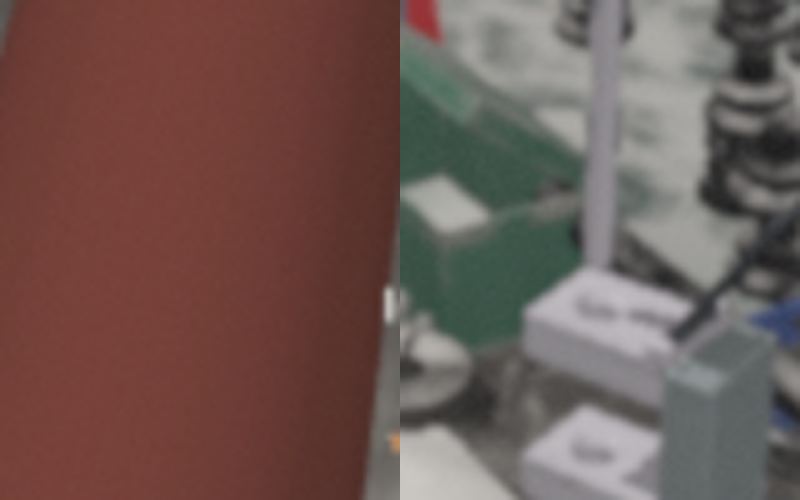

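The rod's tip (309.2,193.2) stands right above the mouth (309.2,200.6) in the scene view, and the rod looks upright. The top view is blocked by the arm. I'll descend gently and watch the force.

Emit:
{"op": "jog_arm", "data": {
  "targets": [
    [[0,0,0.15,0,0,0],[0,0,0.15,0,0,0],[0,0,0.1,0,0,0],[0,0,0.1,0,0,0],[0,0,0,0,0,0]]
  ]
}}

```text
t: 22.85
tool_pos: [0.4742, -0.0591, 0.2887]
tool_rot: [-0.001, 0.63, 0.776, -0.001]
wrist_force: [-1.0, 0.2, -0.7]
width: 0.194
finger_force: 58.7
```

Emit:
{"op": "jog_arm", "data": {
  "targets": [
    [[0,0,0.1,0,0,0],[0,0,0.1,0,0,0],[0,0,0,0,0,0]]
  ]
}}

```text
t: 23.15
tool_pos: [0.4744, -0.0593, 0.281]
tool_rot: [-0.0, 0.63, 0.776, -0.0]
wrist_force: [-0.2, -0.5, -1.9]
width: 0.191
finger_force: 58.6
```

Emit:
{"op": "jog_arm", "data": {
  "targets": [
    [[0,0,0.2,0,0,0],[0,0,0.2,0,0,0],[0,0,0.2,0,0,0],[0,0,0.2,0,0,0],[0,0,0,0,0,0]]
  ]
}}

```text
t: 23.65
tool_pos: [0.4742, -0.0593, 0.2482]
tool_rot: [-0.001, 0.63, 0.776, -0.001]
wrist_force: [-0.1, -1.3, -0.9]
width: 0.194
finger_force: 58.7
```

Emit:
{"op": "jog_arm", "data": {
  "targets": [
    [[0,0,0.2,0,0,0],[0,0,0.2,0,0,0],[0,0,0,0,0,0]]
  ]
}}

```text
t: 23.95
tool_pos: [0.4742, -0.0592, 0.2324]
tool_rot: [-0.001, 0.63, 0.776, -0.001]
wrist_force: [-0.0, -0.5, -2.3]
width: 0.194
finger_force: 58.7
```

```bash
python3 - <<'E'
from h import *
go([.474,-.060,.181],12)
p,R,s=T();print(s['ft_torque'],R.as_matrix()[:,2])
snap('scene','s9.png')
for k in('rod_tip','lower_mouth','rod_grip','upper_mouth'):
    for e in r.place_of('scene',k)[:1]: print(k,round(e['p'],2),np.round(e['uv'],1))
print('pred tip',proj('scene',p-[0,0,.156]),'lm',proj('scene',[p[0],p[1],.065]))
E
```

```text
t 23.95 p [ 0.474 -0.059  0.232] psi 11.861559357829938 w 0.19444255326413568 F [-0.015 -0.534 -2.266] ff 58.67130685597658
turn [-0.019  0.    -0.024] shift [-0.018 -0.008  1.285]
[-0.307  0.    -0.009] [-0.002 -0.    -1.   ]
rod_tip 0.52 [308.5 226.5]
lower_mouth 0.86 [309.2 230. ]
rod_grip 0.81 [313.6 158.6]
upper_mouth 0.58 [308.4 202.4]
pred tip [309.511 224.379] lm [309.35  228.869]
```

Free so far, with the tip just above the lower mouth. I'll go on slowly.

Emit:
{"op": "jog_arm", "data": {
  "targets": [
    [[0,0,0.15,0,0,0],[0,0,0.15,0,0,0],[0,0,0.1,0,0,0],[0,0,0.1,0,0,0],[0,0,0,0,0,0]]
  ]
}}

```text
t: 24.7
tool_pos: [0.4745, -0.0592, 0.2129]
tool_rot: [-0.0, 0.63, 0.776, -0.0]
wrist_force: [-0.1, -1.5, -2.2]
width: 0.194
finger_force: 58.7
```

Emit:
{"op": "jog_arm", "data": {
  "targets": [
    [[0,0,0.15,0,0,0],[0,0,0.15,0,0,0],[0,0,0,0,0,0]]
  ]
}}

```text
t: 25.0
tool_pos: [0.4744, -0.0592, 0.2007]
tool_rot: [-0.0, 0.63, 0.776, -0.0]
wrist_force: [-0.2, -1.1, -2.0]
width: 0.199
finger_force: 58.7
```

Emit:
{"op": "jog_arm", "data": {
  "targets": [
    [[0,0,0.15,0,0,0],[0,0,0.15,0,0,0],[0,0,0.12,0,0,0],[0,0,0.06,0,0,0],[0,0,0,0,0,0],[0,0,0,0,0,0]]
  ]
}}

```text
t: 25.6
tool_pos: [0.4745, -0.0592, 0.1821]
tool_rot: [-0.0, 0.63, 0.776, -0.0]
wrist_force: [0.8, -1.0, -2.0]
width: 0.197
finger_force: 58.7
```

```bash
python3 - <<'E'
from h import *
go([.4744,-.0592,.181],12)
p,R,s=T()
for n in('scene','top'):
  snap(n,n[0]+'10.png')
  for k in('rod_tip','rod_grip','flap_lip','chisel_handle','chisel_edge','spacer_ring','small_ring'):
    for e in r.place_of(n,k)[:1]: print(n,k,round(e['p'],2),np.round(e['uv'],1))
print('pred grip',proj('scene',p),'tip',proj('scene',p-[0,0,.156]),'collar bottom',proj('scene',p-[0,0,.036]))
im=cv2.imread('pics/s10.png')
u=int(round(proj('scene',p)[0]))
print([(v,im[v,u].tolist()) for v in range(175,212)])
E
```

```text
t 25.6 p [ 0.474 -0.059  0.182] psi 11.858166868151153 w 0.1970142134520489 F [ 0.799 -0.963 -1.981] ff 58.70841823518276
turn [-0.006  0.    -0.025] shift [ 0.001 -0.002  0.028]
scene rod_grip 0.83 [310.9 182.9]
scene flap_lip 0.45 [349.3 182.3]
scene chisel_handle 0.96 [205.8 209.5]
scene chisel_edge 0.92 [226.9 236.7]
scene spacer_ring 0.88 [273.  222.6]
scene small_ring 0.65 [374.9 272.9]
top flap_lip 0.61 [355.5 198.1]
top chisel_handle 0.67 [197.1 252.3]
top chisel_edge 0.69 [250.  268.5]
top spacer_ring 0.83 [247.1 210.4]
top small_ring 0.55 [366.2 194.2]
pred grip [311.248 179.421] tip [308.926 243.65 ] collar bottom [310.67  195.403]
[(175, [104, 103, 100]), (176, [122, 120, 120]), (177, [127, 125, 123]), (178, [129, 128, 126]), (179, [127, 126, 123]), (180, [129, 126, 125]), (181, [128, 128, 125]), (182, [127, 126, 125]), (183, [126, 125, 124]), (184, [124, 122, 122]), (185, [124, 124, 121]), (186, [123, 122, 120]), (187, [124, 122, 120]), (188, [122, 121, 119]), (189, [122, 121, 119]), (190, [113, 111, 109]), (191, [97, 95, 94]), (192, [87, 84, 82]), (193, [94, 91, 91]), (194, [106, 102, 104]), (195, [121, 116, 120]), (196, [139, 135, 139]), (197, [145, 141, 145]), (198, [148, 143, 147]), (199, [147, 143, 146]), (200, [147, 141, 146]), (201, [148, 144, 147]), (202, [145, 141, 144]), (203, [151, 146, 149]), (204, [167, 161, 166]), (205, [183, 177, 182]), (206, [189, 183, 187]), (207, [186, 181, 185]), (208, [172, 168, 172]), (209, [153, 148, 152]), (210, [139, 134, 137]), (211, [138, 134, 137])]
```

```bash
python3 - <<'E'
from h import *
L=tri((349.3,182.3),(355.5,198.1));print('lip',L)
print(r.close_job())
E
```

```text
lip [ 0.487 -0.139  0.203]
the job is handed in; nothing more can be done
None
```

The job is handed in: the flap was levered past upright with the chisel and the chisel laid back on the table. The rod is held through both bushings, by calculation with its tip about 11 mm below the lower one and its collar about 11 mm clear; I didn't see the tip below the bushing in a picture. The rings were left alone.

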